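Load the bottle crate into the sampler dock

TASK

Bring the blue bottle crate to the foot of the sampler's loading ramp, nose (yellow patch) first, and push it up the ramp from behind and against the spring plate inside, until its tail drops behind the red lip and it sits flat in the pocket, held there by itself when you let go. Slide it up rather than carrying it over the lip, keep it upright, and feel for the end stop instead of ramming it: never push with more than 25 N there. Leave the flask, jar and tip box where they stand.

Things in the scene. Friction and masses are not known exactly. Their poses are not given: they have to be found in the camera images.
- dock: Fixed loading dock of a sampler: white ramp, white crest, red lip, then a white pocket running under a beige housing. Origin: on the table, straight under the crest's inner edge, mid-channel; +x is the level direction in which the crate travels, z up. All dock x and heights below are in this frame, heights above the table.
- ramp_foot (a point): Foot of the white ramp, mid-channel, on the table at dock x = -215 mm. The ramp's face rises evenly from here to 40 mm height at x = -55 mm (14 degrees). Two 46 mm high upright vanes flare out at the foot as a funnel: 70 mm apart inside at about x = -210 mm, about 130 mm apart at x = -277 mm.
- crest_edge (a point): Inner edge of the flat white crest (40 mm high, from dock x = -55 to 0 mm). A red lip of the same height sticks out of it over the pocket floor and ends in a sheer face. How far it sticks out was clamped anew each time, anywhere from 4 to 50 mm, is not measured, and must be felt or seen. The lip does not move when pushed.
- guide_top (a point): Top of the +y guide, at dock x = 50 mm. Aluminium guides, 8 mm thick and 70 mm apart inside, flank ramp and pocket, 46 mm above the ramp's face and the pocket floor.
- pocket (a point): Point on the pocket floor (30 mm high, flat), at dock x = 70 mm. At its end, 142 mm beyond the lip's face, stands a black spring plate that gives 14 mm (3 N at first, 5 N at its end), then stops hard. The crate's tail clears the lip when the plate is in by 8 mm, but friction on the pusher may hold the tail up: then it must be pressed down, 10 mm, to drop.
- housing_top (a point): Centre of the top of the beige housing, 245 mm high, 226 mm wide, from dock x = 160 to 325 mm. The pocket runs on under its roof, whose underside is 200 mm above the table.
- crate: Blue plastic crate, 150 long (x), 62 wide (y), 60 mm high, with 3 amber bottles fixed in it, white caps up to 78 mm above the underside. 0.5 to 0.85 kg. Origin: centre of underside; +x to the nose (yellow patch), z up. Can be gripped across its width, but in the channel only 4 mm are free on each side: there it is pushed on its tail wall (a flat upright face).
- crate_nose (a point): Middle of the bottom edge of the crate's nose end (yellow patch), 75 mm from its origin.
- crate_tail (a point): Middle of the bottom edge of the crate's tail end, opposite to the nose, 75 mm from its origin.
- flask: Bystander: amber bottle, 64 mm across, 100 mm high, loose. Origin: centre of its underside.
- jar: Bystander: glass jar, 68 mm across, 75 mm high, loose. Origin: centre of its underside.
- tipbox: Bystander: orange box with grey lid, 122 x 87 mm, 55 mm high, loose. Origin: centre of its underside.
There are look-alikes about, which are no part of the job. What is shaped like the crate but purple is not meant.

How it is judged:
By the outcome, as a careful person would: the job done as asked, in the order asked, and still so for the second after the job is handed in, with the robot touching nothing.
It also fails if it takes over 61 s, if anything falls off the work surface, if the arm or the gripper's body presses on something with over 40 N, if the wrist force passes 120 N, or if a joint passes its speed limit or range.

ROBOT

A 7-joint arm with a two-finger parallel gripper is mounted at the origin on the work surface. World frame = base frame: x ahead of the robot, y to its left, z up, the work surface at z = 0. Lengths are in m, angles in rad, forces in N, time in s.
With the tool pointing down it reaches from about 0.4 to 0.875 m from the base axis. Payload 19.3 kg.
Tool frame: the origin (TCP) lies on the centre line of the jaws, within the pads' length; the fingertips stand 14 mm ahead of it and the grasp point (between the pads) lies 5 mm behind it; x points along the fingers, y is the direction in which the jaws open and shut, and the axes are right-handed (so a half turn about x gives the same grasp; the last joint's range is limited). The gripper opens to 85 mm and grips with 20 to 120 N. Pads are 22 mm wide; open, the fingers measure 114 mm over their backs; the gripper's body (76 mm by 85 mm) begins 54 mm behind the grasp point. The pads swing forward as they close: fully open they stand 13 mm farther back than shut.
Start: joints at [-1.36, 0.521, -0.036, 1.599, 0.021, 1.021, -0.113], TCP at [0.173, 0.601, 0.245] pointing down, gripper open.
Joint ranges: [-2.91, 2.91], [-0.3, 2.13], [-1.5, 1.42], [0.17, 2.43], [-1.26, 4.41], [0.16, 1.93], [-2.52, 2.52]. Speed limits (rad/s): [1.89, 1.89, 2.39, 2.39, 3.01, 3.01, 3.01].

INTERFACE

Orientations are given as [roll, pitch, yaw] about the fixed x, y, z axes, in that order (R = Rz(yaw) Ry(pitch) Rx(roll)).
In Python, from workcell import monitor, optics, bot gives the robot as it stands.
- The arm moves only by the tool arm_command, never from a script. Its arguments are lists of equal length, an entry for each row: "delta_pos": the shift along the tool's x, y, z as a fraction of full scale, a list of three; "rotation": the turn, a rotation vector about the tool's x, y, z as a fraction of full scale, a list of three. In form: {"delta_pos": [[dx, dy, dz], ...], "rotation": [[wx, wy, wz], ...]}. A call has 1 to 10 rows; each row shifts and turns the pose as measured when the row begins, along the tool's axes as they then stand; what a row does not reach is not made up. Full scale, the value 1, is 30 mm for a shift and 6 degrees for a turn. A row lasts 1/10 s, in which the tool goes at most 50 mm and 8.59 degrees, less where a joint would pass 70% of its speed; a pose out of reach is approached as far as the arm can. A call with a number of a shift or a turn outside -1 to 1 is refused whole. A call with a gripper value outside its range is refused whole. "gripper" is the closure, from -1 (fully open) to 1 (shut), so that 0 is half open, set as the call begins (left out, the last holds). The fingers move at their own pace and stop on an object; "grip_force" is the grip in N (left out, the last holds). Time passes only in rows, so rows that do not move let the fingers close. It gives the time, the measured TCP pose, the force and the opening at its end, in the units of the state.
- monitor.observe(): the state, without advancing time (a new reading comes with each control period).
- optics.grab_frame(name): name is "side" or "top"; returns the picture (480x640x3 uint8, red, green, blue); there is no depth.
- optics.camera_params(name): a dict with "fx", "fy", "cx", "cy" (pixels), "dist_coeffs" ([k1, k2, p1, p2, k3] as OpenCV has them; the pictures are not rectified), "origin" and "rotation" of the camera in the world. Camera axes: x right, y down, z forward; pixel columns grow to the right and rows downward; lengths in m; the calibration is good to about 2 mm. A picture is of the moment at which its call begins. camera_params takes no time and is no camera call.
- bot.job_done(): hands the job in, once; it reports no verdict.
The state is a dict: "clock": time; "qpos": joint angles; "qd": joint speeds; "joint_efforts": joint torques, N m; "position": TCP position; "tool_rot": TCP orientation; "force": force on the tool from outside, world axes, zero at the start; "moment": the same for the moment, N m; "grip_width": finger opening in m.
Only numpy, scipy, OpenCV 4.12 (cv2) and the standard library are available. Lean on these libraries where they do the work, as an engineer would, in place of code of your own. Each camera call takes 0.05 s, during which the arm holds its last target. There are 200 camera calls.

## Working session

There is one attempt and no reset: what is moved stays moved. The work goes in short steps, Python scripts to look and compute and a tool call to move; the robot and the scene stay as the last step left them, time stands still between calls to the robot, and variables do not carry over. Pictures are saved under pics/ and viewed, about 8 in all and at most 12, crops included, and the job is handed in when it is done.

Besides the shell and the picture viewer there is one more tool, called after "Request:" as a command line: name --argument value ..., lists and objects as JSON in quotes. arm_command: Moves the arm, as the interface text tells. Its arguments: {"type":"object","properties":{"delta_pos":{"type":"array","items":{"type":"array","items":{"type":"number"}}},"rotation":{"type":"array","items":{"type":"array","items":{"type":"number"}}},"gripper":{"type":"number"},"grip_force":{"type":"number"}},"required":["delta_pos","rotation"]}

```bash
mkdir -p pics; ls; python3 - <<'E'
from workcell import monitor, optics, bot
import cv2
print(monitor.observe())
for n in("top","side"):
    p=optics.camera_params(n);print(n,p)
    cv2.imwrite(f"pics/{n}0.png",optics.grab_frame(n)[:,:,::-1])
E
```

```text
pics
{'clock': 0.0, 'qpos': array([-1.36017534,  0.52201647, -0.03629717,  1.60001685,  0.02124718,
        1.02110488, -0.11280731]), 'qd': array([ 0.00023641, -0.00140104,  0.0012704 ,  0.00013604, -0.00068328,
        0.00080685,  0.00056253]), 'joint_efforts': array([ 8.30592962e-04, -9.27125216e+01,  1.98035404e+00, -3.69922256e+01,
        1.78647588e-02,  8.30108591e-03,  2.20663662e-05]), 'position': array([0.17318836, 0.60018287, 0.24472138]), 'tool_rot': array([-1.45103491,  1.56963609, -1.73187457]), 'force': array([-0.47526676, -0.4705865 ,  0.68107108]), 'moment': array([ 0.01569134,  0.06383092, -0.02525044]), 'grip_width': 0.08552561314258168}
top {'fx': 506.3613458475743, 'fy': 506.3613458475743, 'cx': 320.93425357926856, 'cy': 239.57616763155104, 'dist_coeffs': array([0.00808683, 0.        , 0.        , 0.        , 0.        ]), 'origin': array([ 0.47052614, -0.03496635,  1.4996562 ]), 'rotation': array([-3.06457595, -0.01609584, -1.55350666])}
side {'fx': 507.0358353311959, 'fy': 507.0358353311959, 'cx': 319.356373215668, 'cy': 234.46772466270562, 'dist_coeffs': array([-0.13970366,  0.        ,  0.        ,  0.        ,  0.        ]), 'origin': array([ 0.07748853, -0.89598446,  1.24552195]), 'rotation': array([-2.40358314, -0.00690754, -0.50483616])}
```

View pics/top0.png

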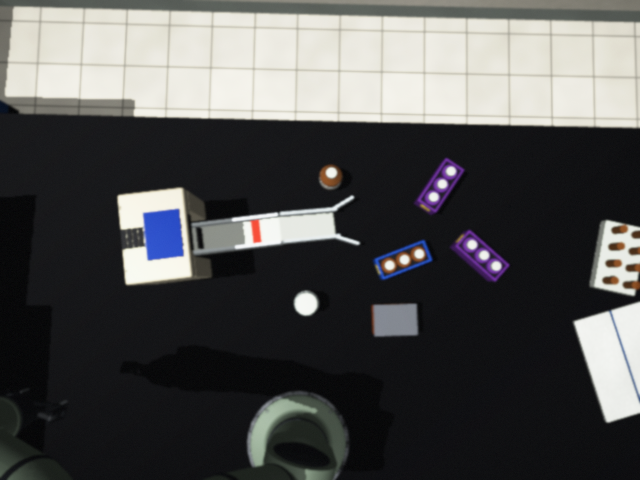

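View pics/side0.png

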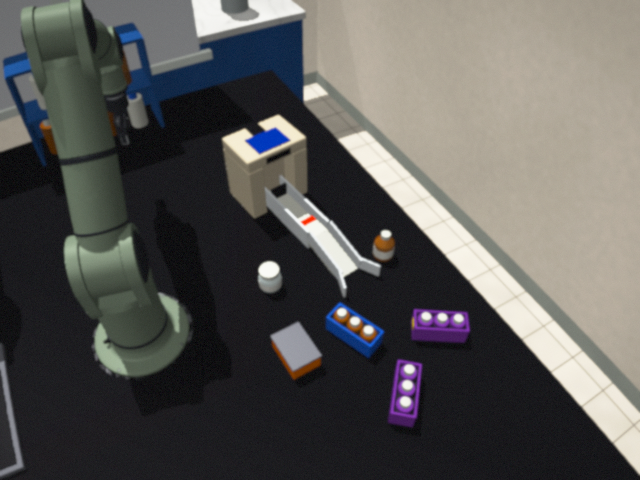

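The top view shows the blue crate at (403,260) with its nose to the left. The dock channel runs left from its foot at about (340,225), with the red lip at (256,231). The flask is at (331,177), the jar at (306,303) and the tip box at (395,320). Next I'll measure positions.

```bash
cat > h.py <<'E'
import numpy as np, cv2
from scipy.spatial.transform import Rotation as R
from workcell import monitor, optics, bot
def ray(n,px):
    p=optics.camera_params(n); K=np.array([[p['fx'],0,p['cx']],[0,p['fy'],p['cy']],[0,0,1]])
    u=cv2.undistortPoints(np.float64(px).reshape(-1,1,2),K,p['dist_coeffs'])[:,0]
    return p['origin'],np.c_[u,np.ones(len(u))]@R.from_euler('xyz',p['rotation']).as_matrix().T
def cast(n,px,z):
    o,d=ray(n,px); return (o+d*((z-o[2])/d[:,2])[:,None])[:,:2]
def pose():
    s=monitor.observe(); return s,s['position'],R.from_euler('xyz',s['tool_rot'])
def mask(img,lo,hi):
    return cv2.inRange(cv2.cvtColor(img,cv2.COLOR_RGB2HSV),lo,hi)
def blobs(m,amin=8):
    n,l,st,c=cv2.connectedComponentsWithStats(m)
    return [(st[i],c[i],l==i) for i in range(1,n) if st[i][4]>=amin]
def delta(goal,Rg):
    "tool-frame shift (mm) and turn (deg) to goal"
    s,p,r=pose(); return np.round(r.inv().apply(np.array(goal)-p)*1e3,1),np.round(np.degrees((r.inv()*Rg).as_rotvec()),2)
E
python3 - <<'E'
from h import *
np.set_printoptions(precision=4,suppress=True)
t=cv2.imread('pics/top0.png')[:,:,::-1].copy()
print(R.from_euler('xyz',monitor.observe()['tool_rot']).as_matrix())
for nm,lo,hi,z in [('blue',(105,120,60),(125,255,255),.06),('red',(0,150,120),(6,255,255),.04),('yellow',(20,100,100),(32,255,255),.05),('orange/brown',(7,100,60),(17,255,200),.07)]:
    for st,c,m in blobs(mask(t,lo,hi)):
        if c[0]>560 or c[0]<100: continue
        r=cv2.minAreaRect(np.argwhere(m)[:,::-1].astype(np.float32))
        print(nm,st,c.round(1),cast('top',[c],z)[0],'corners',cast('top',cv2.boxPoints(r),z).round(4).tolist())
w=mask(t,(0,0,150),(180,70,255)); w[:130]=0
for st,c,m in blobs(w):
    if 180<c[0]<560: print('white',st,c.round(1),cast('top',[c],.04)[0],cast('top',[c],.078)[0])
a=cv2.resize(t[175:290,185:445],None,fx=3,fy=3,interpolation=cv2.INTER_CUBIC)
cv2.imwrite('pics/crop.png',a[:,:,::-1])
E
```

```text
[[-0.0002  0.2772  0.9608]
 [-0.001   0.9608 -0.2772]
 [-1.     -0.001   0.0001]]
blue [ 144  210   39   50 1647] [162.8 234.1] [0.5892 0.3927] corners [[0.6477, 0.4539], [0.6625, 0.3532], [0.5312, 0.3318], [0.5168, 0.4319]]
blue [373 239  60  41 591] [403.1 259.2] [ 0.5304 -0.2914] corners [[0.5311, -0.2014], [0.5924, -0.3515], [0.5274, -0.377], [0.4666, -0.2273]]
red [252 220   9  22 137] [255.7 230.7] [0.6059 0.1323] corners [[0.6354, 0.1458], [0.6379, 0.1277], [0.5766, 0.1189], [0.5741, 0.1369]]
yellow [421 205   7   5  11] [423.8 207.2] [ 0.6823 -0.3525] corners [[0.6865, -0.343], [0.6892, -0.3448], [0.6779, -0.3622], [0.6752, -0.3604]]
orange/brown [319 165  23  21 254] [329.9 176.2] [ 0.7634 -0.0785] corners [[0.7953, -0.0468], [0.7967, -0.1099], [0.7387, -0.1107], [0.7374, -0.0478]]
orange/brown [381 246  45  27 307] [402.2 259.5] [ 0.5289 -0.2869] corners [[0.5249, -0.2222], [0.5722, -0.3412], [0.5336, -0.3561], [0.4865, -0.2372]]
orange/brown [371 305   3  28  40] [372.  318.6] [ 0.3619 -0.2031] corners [[0.3994, -0.199], [0.3997, -0.2033], [0.325, -0.2076], [0.3247, -0.203
[... 471 characters left out ...]
]
white [205 247  20   4  30] [214.2 248.6] [0.5517 0.2502] [0.5496 0.2427]
white [414 249  10  10  81] [418.7 253.5] [ 0.5485 -0.34  ] [ 0.5465 -0.332 ]
white [478 250  12  10  87] [483.7 254.8] [ 0.5482 -0.5288] [ 0.5461 -0.5159]
white [399 255  11  10  82] [403.9 259.3] [ 0.5308 -0.2972] [ 0.5292 -0.2904]
white [384 260  11  10  80] [389.3 264.8] [ 0.5141 -0.255 ] [ 0.513  -0.2493]
white [491 261  11  10  89] [495.7 265.5] [ 0.5177 -0.5636] [ 0.5164 -0.5498]
white [294 292  24  23 429] [305.4 303.1] [ 0.4004 -0.0154] [ 0.4022 -0.0159]
white [ 251  400   65   65 1115] [268.9 425.9] [0.0571 0.0805] [0.0678 0.0775]
white [306 471   4   4   8] [307.5 472.6] [-0.0684 -0.0303] [-0.0544 -0.0305]
```

View pics/crop.png

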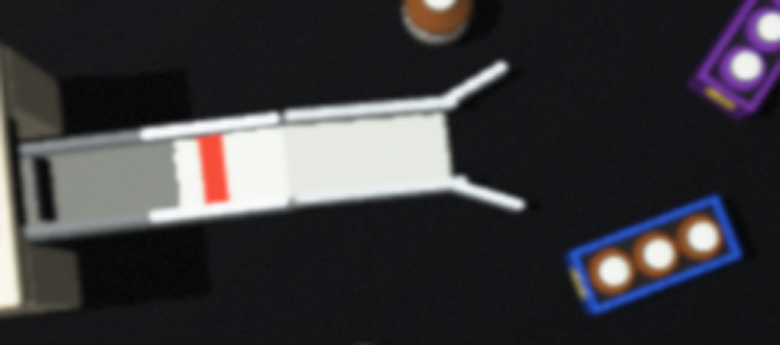

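```bash
python3 - <<'E'
from h import *
np.set_printoptions(precision=4,suppress=True)
t=cv2.imread('pics/top0.png')[:,:,::-1].copy()
c=lambda x,y:(185+(x-1)/3,175+(y-1)/3)
red=cast('top',[(255.7,230.7)],.04)[0]
foot=cast('top',[c(445,113),c(453,179)],.002); print('foot',foot,np.linalg.norm(foot[0]-foot[1]))
fm=foot.mean(0); d=red-fm; print('dist',np.linalg.norm(d),'yaw',np.degrees(np.arctan2(d[1],d[0])))
# redness profile along axis
u=d/np.linalg.norm(d); n=np.array([-u[1],u[0]])
p=optics.camera_params('top');K=np.array([[p['fx'],0,p['cx']],[0,p['fy'],p['cy']],[0,0,1]])
Rc=R.from_euler('xyz',p['rotation']).as_matrix()
def proj(P):
    q=(P-p['origin'])@Rc; return cv2.projectPoints(q,np.zeros(3),np.zeros(3),K,p['dist_coeffs'])[0][:,0]
s=np.arange(-40,41,1)*1e-3; prof=0
for k in np.arange(-20,21,5)*1e-3:
    q=proj(np.c_[red+s[:,None]*u+k*n,np.full(len(s),.04)]).astype(np.float32)
    v=cv2.remap(t,q[None,:,0],q[None,:,1],cv2.INTER_LINEAR)[0].astype(float); prof=prof+v[:,0]-v[:,1]
prof/=prof.max(); on=s[prof>.5]; print('red',on.min(),on.max())
# guide tops: bright outline, cross sections at given axial stations
g=cv2.cvtColor(t,cv2.COLOR_RGB2GRAY)
for a,z in [(-.18,.046+.014),(-.10,.046+.034),(.05,.076),(.09,.076)]:
    k=np.arange(-70,71)*1e-3
    q=proj(np.c_[red+a*u+k[:,None]*n,np.full(len(k),z)]).astype(np.float32)
    v=cv2.remap(g,q[None,:,0],q[None,:,1],cv2.INTER_LINEAR)[0].astype(int)
    print(a,v[::3].tolist())
E
```

```text
foot [[ 0.6686 -0.0916]
 [ 0.6029 -0.1006]] 0.06626409146751601
dist 0.23044459534476402 yaw 97.47461987678221
red -0.011 0.011
-0.18 [22, 22, 20, 21, 22, 22, 22, 25, 58, 140, 208, 224, 198, 160, 171, 211, 228, 231, 231, 231, 231, 231, 231, 231, 231, 231, 231, 231, 231, 231, 231, 231, 231, 231, 232, 234, 236, 229, 193, 125, 62, 29, 21, 22, 23, 21, 20]
-0.1 [22, 21, 21, 21, 22, 23, 22, 24, 46, 108, 184, 220, 204, 161, 157, 197, 224, 231, 232, 232, 232, 231, 231, 231, 231, 232, 231, 232, 232, 232, 232, 232, 232, 232, 233, 234, 236, 233, 209, 143, 70, 30, 22, 21, 21, 22, 22]
0.05 [8, 9, 9, 8, 8, 10, 10, 11, 27, 93, 191, 239, 238, 196, 146, 132, 139, 142, 143, 143, 144, 143, 143, 144, 144, 143, 143, 144, 144, 145, 144, 145, 145, 144, 148, 173, 221, 244, 242, 198, 117, 55, 22, 11, 9, 8, 8]
0.09 [9, 9, 9, 8, 10, 10, 10, 9, 12, 35, 83, 127, 138, 123, 116, 126, 138, 142, 143, 144, 143, 143, 143, 143, 144, 143, 143, 143, 143, 142, 144, 143, 144, 143, 143, 144, 146, 148, 141, 121, 89, 52, 23, 11, 9, 7, 10]
```

Request:
arm_command --delta_pos '[[-0.6, -0.3, 0.3], [-0.6, -0.8, 0.8], [-0.5, -0.9, 1], [-0.3, -0.9, 1], [-0.3, -0.9, 1], [-0.3, -0.9, 1], [-0.2, -0.9, 1], [0, -0.9, 1], [0, -0.9, 1], [0, -0.9, 1]]' --rotation '[[0, 0, 0], [0, 0, 0], [0, 0, 0], [0, 0, 0], [0, 0, 0], [0, 0, 0], [0, 0, 0], [0, 0, 0], [0, 0, 0], [0, 0, 0]]' --gripper -1

```text
clock: 1.1
position: [0.3693, 0.2764, 0.3295]
tool_rot: [-1.847, 1.565, -2.12]
force: [0.8, 0.8, -0.4]
grip_width: 0.0854
```

```bash
cat >> h.py <<'E'
def Rdown(yaw_deg):
    "tool x down, tool y at yaw_deg-90 (tool z opposite to travel yaw_deg)"
    a=np.radians(yaw_deg-90); x=[0,0,-1]; y=[np.cos(a),np.sin(a),0]; return R.from_matrix(np.c_[x,y,np.cross(x,y)])
E
python3 -c "
from h import *
print(delta((.5408,-.3184,.2),Rdown(112)))"
```

```text
(array([ 131.9, -526. ,  325.4]), array([52.39,  0.06,  0.33]))
```

Request:
arm_command --delta_pos '[[0, -0.95, 0.59], [0, -0.95, 0.59], [0, -0.95, 0.59], [0, -0.95, 0.59], [0, -0.95, 0.59], [0, -0.95, 0.59], [0.2, -0.95, 0.59], [0.2, -0.95, 0.59], [0.2, -0.95, 0.59], [0.2, -0.95, 0.59]]' --rotation '[[0, 0, 0], [0, 0, 0], [0, 0, 0], [0, 0, 0], [0, 0, 0], [0, 0, 0], [0, 0, 0], [0, 0, 0], [0, 0, 0], [0, 0, 0]]'

```text
clock: 2.1
position: [0.4648, -0.0613, 0.3063]
tool_rot: [-1.737, 1.566, -2.011]
force: [0.1, 0.7, 1.2]
grip_width: 0.0853
```

Request:
arm_command --delta_pos '[[0.3, -0.75, 0.59], [0.3, -0.72, 0.66], [0.3, -0.65, 0.73], [0.3, -0.58, 0.79], [0.3, -0.5, 0.85], [0.3, -0.4, 0.9], [0.3, -0.3, 0.94], [0.3, -0.2, 0.96], [0.3, -0.1, 0.6]]' --rotation '[[0.9, 0, 0], [0.9, 0, 0], [0.9, 0, 0], [0.9, 0, 0], [0.9, 0, 0], [0.9, 0, 0], [0.9, 0, 0], [0.9, 0, 0], [0.9, 0, 0]]'

```text
clock: 3.0
position: [0.5611, -0.3082, 0.2211]
tool_rot: [-1.176, 1.565, -2.331]
force: [0.3, 0.4, -1.0]
grip_width: 0.0853
```

```bash
python3 -c "
from h import *
print(monitor.observe()['clock'],monitor.observe()['qpos'],monitor.observe()['qd']);print(delta((.5408,-.3184,.14),Rdown(112)))"
```

```text
3.0 [ 0.0359814   0.6456174   0.58931235  1.60239708 -0.39680602  1.01795119
  1.15966789] [ 0.20347065  0.38525876  0.15643476 -0.28808729 -0.30694469  0.0436776
 -0.57435119]
(array([ 81.3, -22.2,   0.9]), array([1.84, 0.14, 0.32]))
```

Request:
arm_command --delta_pos '[[0.4, -0.4, 0], [0.8, -0.3, 0], [0.8, 0, 0], [0.7, 0, 0], [0, 0, 0]]' --rotation '[[0.3, 0, 0], [0, 0, 0], [0, 0, 0], [0, 0, 0], [0, 0, 0]]'

```text
clock: 3.5
position: [0.5393, -0.3199, 0.1343]
tool_rot: [-1.432, 1.561, -2.627]
force: [-0.3, 0.0, 1.3]
grip_width: 0.0855
```

```bash
python3 -c "
from h import *
s=monitor.observe();print(s['clock'],s['position']);print(delta((.5408,-.3184,.035),Rdown(112)))"
```

```text
3.5 [ 0.53932419 -0.31994804  0.13426277]
(array([99.2,  2.9, -1. ]), array([-0.45,  0.08,  0.58]))
```

Request:
arm_command --delta_pos '[[0.9, 0.1, 0], [0.9, 0, 0], [0.9, 0, 0], [0.5, 0, 0], [0.1, 0, 0]]' --rotation '[[0, 0, 0.1], [0, 0, 0], [0, 0, 0], [0, 0, 0], [0, 0, 0]]'

```text
clock: 4.0
position: [0.5446, -0.3199, 0.0365]
tool_rot: [0.73, 1.565, -0.464]
force: [0.6, -1.2, 0.5]
grip_width: 0.0857
```

Request:
arm_command --delta_pos '[[0, 0, 0], [0, 0, 0], [0, 0, 0], [0, 0, 0], [0, 0, 0], [0, 0, 0]]' --rotation '[[0, 0, 0], [0, 0, 0], [0, 0, 0], [0, 0, 0], [0, 0, 0], [0, 0, 0]]' --gripper 1 --grip_force 40

```text
clock: 4.6
position: [0.5459, -0.3206, 0.0405]
tool_rot: [0.711, 1.562, -0.482]
force: [0.2, -0.7, -5.7]
grip_width: 0.0617
```

```bash
python3 -c "
from h import *
s=monitor.observe();print(s['clock'],s['position'],s['force'],s['grip_width']);print(delta((.5408,-.3184,.038),Rdown(112)))
cv2.imwrite('pics/s1.png',optics.grab_frame('side')[:,:,::-1][200:420,220:520].repeat(2,0).repeat(2,1))"
```

```text
4.6 [ 0.54589679 -0.32063214  0.04046386] [ 0.21721305 -0.68162053 -5.65450624] 0.06166499291691071
(array([ 2.4, -3.9, -4. ]), array([-0.37,  0.4 , -0.34]))
```

View pics/s1.png

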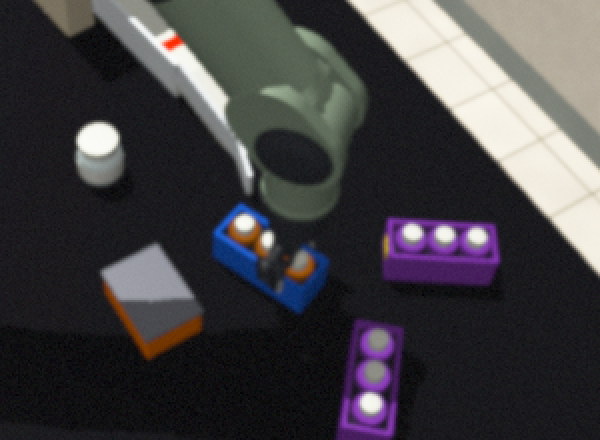

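```bash
python3 -c "
from h import *
print(delta((.6516,-.2016,.050),Rdown(97.9)))"
```

```text
(array([ -9.2, 142.2, -71.6]), array([13.74,  0.36, -0.39]))
```

Request:
arm_command --delta_pos '[[-0.2, 0, 0], [-0.15, 0.3, -0.15], [0, 0.67, -0.36], [0, 0.66, -0.38], [0, 0.64, -0.4], [0, 0.62, -0.43], [0, 0.6, -0.46], [0, 0.59, -0.48], [0, 0.3, -0.25], [0, 0, 0]]' --rotation '[[0, 0, 0], [0, 0, 0], [0.35, 0, 0], [0.35, 0, 0], [0.35, 0, 0], [0.35, 0, 0], [0.35, 0, 0], [0.35, 0, 0], [0.2, 0, 0], [0, 0, 0]]'

```text
clock: 5.65
position: [0.6543, -0.2269, 0.0633]
tool_rot: [0.288, 1.512, -1.168]
force: [-0.4, 0.4, -6.1]
grip_width: 0.0617
```

```bash
python3 -c "
from h import *
s=monitor.observe();print(s['clock'],s['position'],s['force'],s['moment'],s['grip_width']);print(delta((.6516,-.2016,.041),Rdown(97.9)))"
```

```text
5.65 [ 0.65426733 -0.22686779  0.06334862] [-0.42876614  0.354455   -6.07626558] [0.00761595 0.05090388 0.01852572] 0.06169362048624514
(array([ 20.9,  -0.1, -26.6]), array([-1.3 ,  3.25, -0.92]))
```

Request:
arm_command --delta_pos '[[0, 0, -0.3], [0.15, 0, -0.3], [0.2, 0, -0.2], [0.1, 0, -0.1], [0, 0, 0]]' --rotation '[[-0.1, 0.25, -0.1], [-0.1, 0.25, -0.05], [0, 0.1, 0], [0, 0, 0], [0, 0, 0]]'

```text
clock: 6.15
position: [0.6503, -0.1999, 0.0494]
tool_rot: [3.042, 1.56, 1.609]
force: [2.1, 4.5, -0.2]
grip_width: 0.0615
```

```bash
python3 -c "
from h import *
s=monitor.observe();print(s['clock'],s['position'],s['force'],s['moment'],s['grip_width']);print(delta((.6516,-.2016,.041),Rdown(97.9)))
im=optics.grab_frame('top');cv2.imwrite('pics/t2.png',cv2.resize(im[170:300,180:460],None,fx=2.8,fy=2.8,interpolation=cv2.INTER_CUBIC)[:,:,::-1])"
```

```text
6.15 [ 0.65028986 -0.19993764  0.04942182] [ 2.05874923  4.48875285 -0.21915324] [ 1.49964135 -0.25621456 -0.34686748] 0.061484730781249615
(array([8.4, 1.1, 1.9]), array([ 0.02, -0.61, -0.06]))
```

View pics/t2.png

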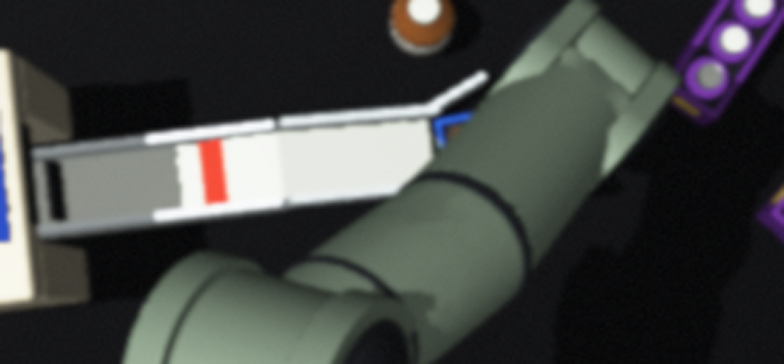

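```bash
python3 -c "
from h import *
print(cast('top',[(335.7,213.6)],.06),cast('top',[(335.7,213.6)],.07))
im=optics.grab_frame('side');cv2.imwrite('pics/s2.png',cv2.resize(im[190:340,260:460],None,fx=3.6,fy=3.6,interpolation=cv2.INTER_CUBIC)[:,:,::-1])"
```

```text
[[ 0.65742645 -0.09722185]] [[ 0.65612822 -0.09678941]]
```

View pics/s2.png

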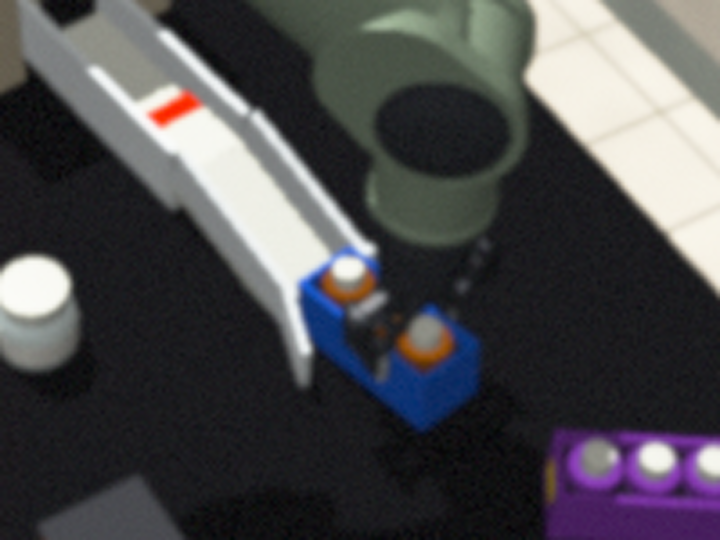

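```bash
python3 -c "
from h import *
a=cast('side',[(356.7,265.6),(378,282.5)],.084);print(a)
u=np.array([-.1374,.9905]);n=np.array([-u[1],u[0]]);D=np.array([.6068,.1213])
for q in a: print((q-D)@u,(q-D)@n)
p=monitor.observe()['position'][:2];print((p-D)@u,(p-D)@n)
# control: red lip from the side view
im=optics.grab_frame('side')
for st,c,m in blobs(mask(im,(0,150,120),(6,255,255))):
  if 280<c[0]<340: print(c,cast('side',[c],.04))
for st,c,m in blobs(mask(im,(0,0,170),(180,70,255))):
  if 340<c[0]<390 and 250<c[1]<300: print(c,cast('side',[c],.082))
"
```

```text
[[ 0.63200789 -0.13596767]
 [ 0.65298089 -0.21817419]]
-0.2582871871398539 0.010380159305169593
-0.3425944385368235 0.0009015792970835521
-0.3239683656935258 0.0007662944368984004
[308.26 219.9 ] [[0.61432513 0.13398665]]
[356.13207547 264.03773585] [[ 0.6345994  -0.12881948]]
```

Request:
arm_command --delta_pos '[[0.1, 0, 0.3], [0.15, 0, 0.1], [0.1, 0, 0], [0, 0, 0]]' --rotation '[[0, 0, 0], [0, 0, 0], [0, 0, 0], [0, 0, 0]]'

```text
clock: 6.7
position: [0.6516, -0.2126, 0.0384]
tool_rot: [3.116, 1.56, 1.684]
force: [-1.0, 4.6, 5.9]
grip_width: 0.0611
```

```bash
python3 -c "
from h import *
s=monitor.observe();print(s['clock'],s['position'],s['force'],s['moment']);print(delta((.6516,-.2016,.041),Rdown(97.9)))"
```

```text
6.7 [ 0.65159115 -0.21260816  0.03843872] [-1.008688    4.61000664  5.93597026] [1.24932079 0.07335564 0.20291412]
(array([ -2.4,   1.5, -10.9]), array([ 0.06, -0.62, -0.02]))
```

Request:
arm_command --delta_pos '[[0, 0, 0], [0, 0, 0], [0, 0, 0], [0, 0, 0]]' --rotation '[[0, 0, 0], [0, 0, 0], [0, 0, 0], [0, 0, 0]]' --gripper -1

```text
clock: 7.1
position: [0.6518, -0.2124, 0.0381]
tool_rot: [3.096, 1.56, 1.665]
force: [-0.2, -0.0, -0.6]
grip_width: 0.0854
```

Request:
arm_command --delta_pos '[[-0.5, 0, 0], [-1, 0, 0], [-1, 0, 0], [-1, 0, 0.3], [-0.5, 0, 1], [0, 0, 1], [0, 0, 1], [0, 0, 1], [0, 0, 0]]' --rotation '[[0, 0, 0], [0, 0, 0], [0, 0, 0], [0, 0, 0], [0, 0, 0], [0, 0, 0], [0, 0, 0], [0, 0, 0], [0, 0, 0]]'

```text
clock: 8.0
position: [0.671, -0.3454, 0.1726]
tool_rot: [2.515, 1.563, 1.085]
force: [-0.1, 0.4, 0.0]
grip_width: 0.0855
```

```bash
python3 -c "
from h import *
s=monitor.observe();print(s['clock'],s['position'],s['force'],s['grip_width'])
u=np.array([-.1374,.9905]);n=np.array([-u[1],u[0]]);D=np.array([.6068,.1213])
for nm in ('side','top'):
  im=optics.grab_frame(nm);cv2.imwrite('pics/%s3.png'%nm,im[:,:,::-1])
  for st,c,m in blobs(mask(im,(0,0,130),(180,70,255)),40):
    P=cast(nm,[c],.078)[0]; q=P-D
    if abs(q@n)<.03 and -.4<q@u<-.2 : print(nm,c,st,P,'s,n',q@u,q@n)
a=cv2.imread('pics/side3.png')[190:340,260:460];b=cv2.imread('pics/top3.png')[160:310,290:490]
cv2.imwrite('pics/v3.png',np.hstack([cv2.resize(x,None,fx=2,fy=2,interpolation=cv2.INTER_CUBIC) for x in (a,b)]))"
```

```text
8.0 [ 0.67103469 -0.34542599  0.17256419] [-0.09369665  0.39622919  0.02490944] 0.08552225408145588
side [360.09722222 268.09722222] [355 264  11  10  72] [ 0.638702  -0.1448732] s,n -0.26802789428218204 0.004973262946195476
side [370.24358974 277.56410256] [366 273  10  10  78] [ 0.64599224 -0.18881665] s,n -0.31255555943365715 0.0037901105001281903
side [380.55696203 287.59493671] [376 283  11  10  79] [ 0.65239857 -0.23343195] s,n -0.3576272354231298 0.003574786023678315
top [383.26829268 215.20731707] [379 210  10  11  82] [ 0.65310824 -0.23127982] s,n -0.35559306582252537 0.0025761537443930727
top [367.50617284 217.0617284 ] [363 212  10  11  81] [ 0.64696574 -0.1866379 ] s,n -0.3105312615588061 0.002526499277343259
top [351.64935065 219.18181818] [347 215  10  10  77] [ 0.64007032 -0.14180143] s,n -0.2651733045569228 0.003195888431114095
```

View pics/v3.png

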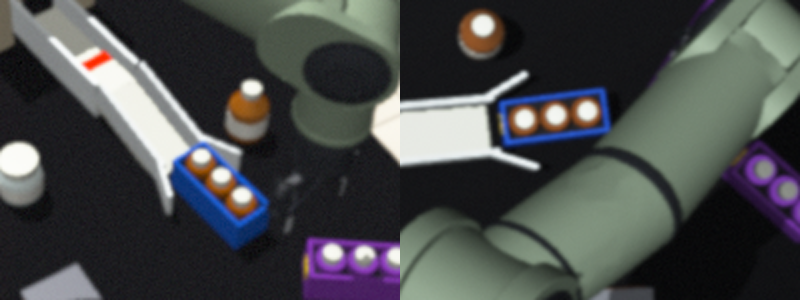

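```bash
cat >> h.py <<'E'
u=np.array([-.1374,.9905]);nn=np.array([-u[1],u[0]]);D=np.array([.6068,.1213])
def dock(s,n,z): return np.r_[D+s*u+n*nn,z]
def st(s,n,z,tilt=0):
    o,p,r=pose(); q=p[:2]-D
    f=o['force']; print('t',o['clock'],'s,n,z',np.round(np.r_[q@u,q@nn,p[2]]*1e3,1),'F along,lat,up',np.round([f[:2]@u,f[:2]@nn,f[2]],1),'M',o['moment'].round(2),'w',round(o['grip_width'],4))
    print(delta(dock(s,n,z),Rdown(97.9)*R.from_euler('y',tilt,degrees=True)))
E
python3 -c "
from h import *
st(-.415,.004,.15)"
```

```text
t 8.1 s,n,z [-467.4   -1.   172.3] F along,lat,up [0.6 0.5 0.1] M [ 0.07 -0.01  0.05] w 0.0852
(array([ 22.7,  -4.8, -52.3]), array([ 0.37, -0.49, -0.31]))
```

Request:
arm_command --delta_pos '[[0, -0.2, -0.8], [0.3, 0, -0.6], [0.8, 0, -0.2], [0.8, 0, 0], [0.8, 0, 0], [0.4, 0, 0], [0, 0, 0]]' --rotation '[[0, 0, 0], [0, 0, 0], [0, 0, 0], [0, 0, 0], [0, 0, 0], [0, 0, 0], [0, 0, 0]]' --gripper 0.65

```text
clock: 8.8
position: [0.6616, -0.2837, 0.0819]
tool_rot: [2.354, 1.557, 0.936]
force: [0.2, 0.6, 0.1]
grip_width: 0.0153
```

```bash
python3 -c "
from h import *
st(-.415,.004,.032)"
```

```text
t 8.8 s,n,z [-408.6    1.3   81.9] F along,lat,up [ 0.6 -0.3  0.1] M [-0.    0.02  0.01] w 0.0153
(array([49.8, -3.2,  6.8]), array([ 0.82, -0.58, -0.57]))
```

Request:
arm_command --delta_pos '[[0.7, -0.1, 0.1], [0.7, 0, 0], [0.3, 0, 0], [0, 0, 0]]' --rotation '[[0.1, -0.1, -0.1], [0, 0, 0], [0, 0, 0], [0, 0, 0]]'

```text
clock: 9.2
position: [0.6608, -0.2866, 0.031]
tool_rot: [0.779, 1.568, -0.649]
force: [0.6, 0.7, 0.3]
grip_width: 0.0148
```

Request:
arm_command --delta_pos '[[0, 0, -0.3], [0, 0, -0.3], [0, 0, -0.3], [0, 0, -0.3]]' --rotation '[[0, 0, 0], [0, 0, 0], [0, 0, 0], [0, 0, 0]]'

```text
clock: 9.6
position: [0.6557, -0.2509, 0.033]
tool_rot: [0.686, 1.564, -0.744]
force: [-0.5, -4.1, -1.2]
grip_width: 0.015
```

```bash
python3 -c "
from h import *
st(-.37,.004,.032)"
```

```text
t 9.6 s,n,z [-375.4    2.7   33. ] F along,lat,up [-4.   1.1 -1.2] M [-0.88 -0.13 -0.02] w 0.015
(array([ 0.9, -1.3, -5.4]), array([ 0.16,  0.29, -0.24]))
```

Request:
arm_command --delta_pos '[[0, 0, -0.35], [0, 0, -0.35], [0, 0, -0.35], [0, 0, -0.35]]' --rotation '[[0, 0.1, 0], [0, 0.1, 0], [0, 0.15, 0], [0, 0.15, 0]]'

```text
clock: 10.0
position: [0.65, -0.206, 0.035]
tool_rot: [3.016, 1.523, 1.587]
force: [0.7, -5.0, -2.3]
grip_width: 0.015
```

```bash
python3 -c "
from h import *
st(-.30,.002,.032,5)
for nm in ('side',):
  im=optics.grab_frame(nm)
  for s_,c,m in blobs(mask(im,(0,0,130),(180,70,255)),40):
    P=cast(nm,[c],.084)[0]; q=P-D
    if abs(q@nn)<.04 and -.4<q@u<-.1 : print(c,'s,n',q@u,q@nn)"
```

```text
t 10.0 s,n,z [-330.1    2.2   35. ] F along,lat,up [-5.1  0.  -2.3] M [-0.92 -0.17 -0.03] w 0.015
(array([  4.5,   0.3, -29.9]), array([ 0.24,  2.28, -0.33]))
[346.81690141 252.16901408] s,n -0.20067431662422328 0.0012528885341268245
[356.31506849 262.08219178] s,n -0.247328662837559 0.0027888822877007707
```

Request:
arm_command --delta_pos '[[0.06, 0, -0.35], [0.06, 0, -0.35], [0.06, 0, -0.35], [0.08, 0, -0.35], [0.08, 0, -0.35]]' --rotation '[[0, 0.2, 0], [0, 0.2, 0], [0, 0.2, 0], [0, 0.2, 0], [0, 0.2, 0]]'

```text
clock: 10.55
position: [0.6445, -0.1557, 0.0332]
tool_rot: [3.057, 1.42, 1.626]
force: [1.4, -8.2, 5.5]
grip_width: 0.0149
```

```bash
python3 -c "
from h import *
st(-.23,.001,.032,13)"
```

```text
t 10.55 s,n,z [-279.6    0.7   33.2] F along,lat,up [-8.4 -0.3  5.5] M [-1.53 -0.16 -0.01] w 0.0149
(array([  8.6,  -0.3, -48.9]), array([ 0.18,  4.42, -0.7 ]))
```

Request:
arm_command --delta_pos '[[0.06, 0, -0.35], [0.06, 0, -0.35], [0.06, 0, -0.35], [0.06, 0, -0.35], [0.06, 0, -0.35]]' --rotation '[[0, 0.2, -0.05], [0, 0.2, -0.05], [0, 0.2, 0], [0, 0.15, 0], [0, 0.1, 0]]'

```text
clock: 11.05
position: [0.6364, -0.1009, 0.0344]
tool_rot: [3.135, 1.326, 1.703]
force: [1.9, -17.0, 12.1]
grip_width: 0.0147
```

```bash
python3 -c "
from h import *
st(-.13,.001,.055,14)
for nm in ('side',):
  im=optics.grab_frame(nm)
  cv2.imwrite('pics/s4.png',cv2.resize(im[160:310,240:440],None,fx=2.5,fy=2.5,interpolation=cv2.INTER_CUBIC)[:,:,::-1])
"
```

```text
t 11.05 s,n,z [-224.1    1.2   34.4] F along,lat,up [-17.1   0.5  12.1] M [-2.9  -0.36  0.  ] w 0.0147
(array([  2.8,   0.3, -96.3]), array([ 0.07, -0.01, -0.08]))
```

View pics/s4.png

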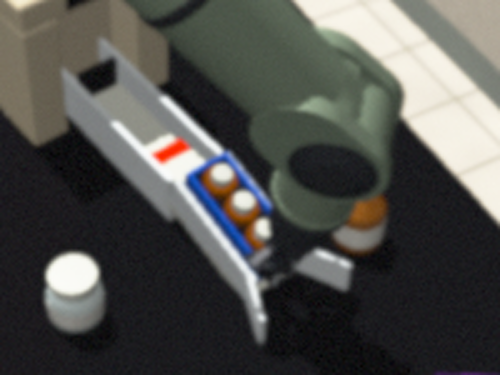

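Request:
arm_command --delta_pos '[[-0.05, 0, -0.3], [-0.05, 0, -0.3], [-0.05, 0, -0.3], [-0.05, 0, -0.3]]' --rotation '[[0, 0, 0], [0, 0, 0], [0, 0, 0], [0, 0, 0]]'

```text
clock: 11.5
position: [0.631, -0.0641, 0.0497]
tool_rot: [3.135, 1.325, 1.703]
force: [0.8, -3.1, -2.5]
grip_width: 0.0151
```

```bash
python3 -c "
from h import *
st(-.13,.001,.067,10)"
```

```text
t 11.5 s,n,z [-187.     1.5   49.7] F along,lat,up [-3.2 -0.4 -2.5] M [-1.16 -0.17 -0.01] w 0.0151
(array([ -2.9,   0.6, -59.5]), array([ 0.07, -4.07, -0.08]))
```

Request:
arm_command --delta_pos '[[-0.05, 0, -0.33], [-0.05, 0, -0.33], [-0.08, 0, -0.33], [-0.08, 0, -0.33]]' --rotation '[[0, 0, 0], [0, -0.1, 0], [0, -0.15, 0], [0, -0.2, 0]]'

```text
clock: 11.9
position: [0.6257, -0.0255, 0.0684]
tool_rot: [3.128, 1.375, 1.695]
force: [0.8, -4.7, 1.3]
grip_width: 0.0147
```

```bash
python3 -c "
from h import *
st(-.10,.001,.075,5)"
```

```text
t 11.9 s,n,z [-148.     1.5   68.4] F along,lat,up [-4.8 -0.2  1.3] M [-1.17 -0.11 -0.04] w 0.0147
(array([  2.9,   0.5, -48.4]), array([ 0.01, -6.21, -0.15]))
```

Request:
arm_command --delta_pos '[[0.04, 0, -0.33], [0.04, 0, -0.33], [0.02, 0, -0.33], [0.02, 0, -0.33], [0, 0, -0.33]]' --rotation '[[0, -0.35, 0], [0, -0.35, 0], [0, -0.35, 0], [0, -0.35, 0], [0, -0.35, 0]]'

```text
clock: 12.4
position: [0.62, 0.0258, 0.0752]
tool_rot: [1.776, 1.561, 0.341]
force: [0.0, -4.3, 0.4]
grip_width: 0.0147
```

```bash
python3 -c "
from h import *
st(-.06,.001,.072,0)"
```

```text
t 12.4 s,n,z [-96.4   0.   75.2] F along,lat,up [-4.3  0.6  0.4] M [-0.65 -0.1   0.01] w 0.0147
(array([  3.2,  -1.1, -36.4]), array([-0.14, -0.12, -0.58]))
```

Request:
arm_command --delta_pos '[[0.05, 0, -0.33], [0.05, 0, -0.33], [0, 0, -0.33], [0, 0, -0.33], [0, 0, -0.33], [0, 0, -0.3]]' --rotation '[[0, 0, -0.1], [0, 0, 0], [0, 0, 0], [0, 0, 0], [0, 0, 0], [0, 0, 0]]'

```text
clock: 13.0
position: [0.6119, 0.0878, 0.0746]
tool_rot: [2.993, 1.568, 1.558]
force: [-0.6, -7.4, 4.9]
grip_width: 0.015
```

```bash
python3 -c "
from h import *
st(0,.001,.070,0)"
```

```text
t 13.0 s,n,z [-33.8  -0.4  74.6] F along,lat,up [-7.2  1.7  4.9] M [-1.42 -0.01  0.  ] w 0.015
(array([  4.7,  -1.5, -33.8]), array([-0.12, -0.14, -0.02]))
```

Request:
arm_command --delta_pos '[[0, 0, -0.2], [0, 0, -0.2], [0, 0, -0.2], [0, 0, -0.2]]' --rotation '[[0, 0, 0], [0, 0, 0], [0, 0, 0], [0, 0, 0]]'

```text
clock: 13.4
position: [0.6075, 0.1146, 0.0742]
tool_rot: [-2.797, 1.566, 2.051]
force: [1.1, -2.5, -2.5]
grip_width: 0.0146
```

```bash
python3 -c "
from h import *
st(0,.001,.070,0)"
```

```text
t 13.4 s,n,z [-6.8  0.2 74.2] F along,lat,up [-2.7 -0.7 -2.5] M [-0.59 -0.07 -0.01] w 0.0146
(array([ 4.2, -0.8, -6.7]), array([-0.11, -0.27,  0.1 ]))
```

Request:
arm_command --delta_pos '[[0, 0, -0.12], [0, 0, -0.12]]' --rotation '[[0, 0, 0], [0, 0, 0]]'

```text
clock: 13.6
position: [0.6062, 0.1228, 0.074]
tool_rot: [-2.726, 1.565, 2.123]
force: [1.1, -2.4, -1.7]
grip_width: 0.0154
```

Request:
arm_command --delta_pos '[[0, 0, -0.12], [0, 0, -0.12]]' --rotation '[[0, 0, 0], [0, 0, 0]]'

```text
clock: 13.8
position: [0.6052, 0.1298, 0.074]
tool_rot: [-2.66, 1.566, 2.188]
force: [2.4, -5.6, -2.8]
grip_width: 0.0152
```

```bash
python3 -c "
from h import *
st(0.01,.001,.070,0)
im=optics.grab_frame('side');tt=optics.grab_frame('top')
cv2.imwrite('pics/v5.png',np.hstack([cv2.resize(x,(400,400),interpolation=cv2.INTER_CUBIC) for x in (im[150:270,240:360],tt[170:290,180:300])])[:,:,::-1])"
```

```text
t 13.8 s,n,z [ 8.7  0.4 74. ] F along,lat,up [-5.8 -1.6 -2.8] M [-1.31 -0.25  0.  ] w 0.0152
(array([ 4. , -0.6, -1.3]), array([-0.11, -0.24,  0.12]))
```

View pics/v5.png

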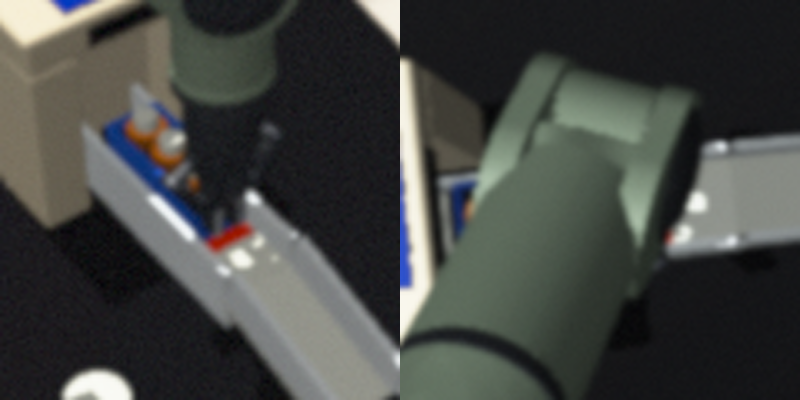

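Request:
arm_command --delta_pos '[[0, 0, -0.1]]' --rotation '[[0, 0, 0]]'

```text
clock: 14.0
position: [0.6049, 0.1325, 0.074]
tool_rot: [-2.646, 1.566, 2.202]
force: [1.7, -6.2, -3.2]
grip_width: 0.0149
```

Request:
arm_command --delta_pos '[[0, 0, -0.1]]' --rotation '[[0, 0, 0]]'

```text
clock: 14.1
position: [0.6045, 0.1348, 0.074]
tool_rot: [-2.547, 1.567, 2.301]
force: [1.2, -6.2, -2.0]
grip_width: 0.015
```

Request:
arm_command --delta_pos '[[0, 0, -0.08]]' --rotation '[[0, 0, 0]]'

```text
clock: 14.2
position: [0.6043, 0.1365, 0.074]
tool_rot: [-2.417, 1.568, 2.43]
force: [2.0, -6.2, -2.9]
grip_width: 0.015
```

```bash
python3 -c "
from h import *
st(0.02,.001,.070,0)"
```

```text
t 14.2 s,n,z [15.4  0.4 74. ] F along,lat,up [-6.4 -1.2 -2.9] M [-1.5  -0.29  0.07] w 0.015
(array([ 4. , -0.6, -4.6]), array([-0.21, -0.13,  0.11]))
```

Request:
arm_command --delta_pos '[[0, 0, -0.08]]' --rotation '[[0, 0, 0]]'

```text
clock: 14.3
position: [0.6041, 0.1381, 0.0741]
tool_rot: [-2.201, 1.569, 2.645]
force: [1.2, -6.7, -2.1]
grip_width: 0.0148
```

Request:
arm_command --delta_pos '[[0, 0, -0.08]]' --rotation '[[0, 0, 0]]'

```text
clock: 14.4
position: [0.6039, 0.1395, 0.0741]
tool_rot: [-1.679, 1.569, -3.118]
force: [1.4, -7.4, -2.8]
grip_width: 0.0149
```

```bash
python3 -c "
from h import *
st(0.02,.001,.070,0)"
```

```text
t 14.4 s,n,z [18.5  0.4 74.1] F along,lat,up [-7.5 -0.3 -2.8] M [-1.58 -0.33  0.02] w 0.0149
(array([ 4.1, -0.6, -1.5]), array([-0.3 , -0.01,  0.1 ]))
```

Request:
arm_command --delta_pos '[[0, 0, -0.08]]' --rotation '[[0, 0, 0]]'

```text
clock: 14.5
position: [0.6037, 0.1406, 0.0741]
tool_rot: [-0.853, 1.569, -2.292]
force: [2.7, -15.0, -4.6]
grip_width: 0.015
```

Request:
arm_command --delta_pos '[[0.1, 0, -0.05], [0.1, 0, -0.05]]' --rotation '[[0, 0, 0], [0, 0, 0]]'

```text
clock: 14.7
position: [0.6039, 0.1407, 0.0683]
tool_rot: [-0.17, 1.566, -1.612]
force: [1.3, -10.1, -0.9]
grip_width: 0.0149
```

```bash
python3 -c "
from h import *
st(0.02,.001,.064,0)"
```

```text
t 14.7 s,n,z [19.6  0.2 68.3] F along,lat,up [-10.2   0.1  -0.9] M [-1.83 -0.32  0.08] w 0.0149
(array([ 4.3, -0.8, -0.4]), array([-0.49,  0.27,  0.05]))
```

Request:
arm_command --delta_pos '[[0.12, 0, -0.03], [0.12, 0, -0.03]]' --rotation '[[0, 0, 0], [0, 0, 0]]'

```text
clock: 14.9
position: [0.6044, 0.14, 0.0618]
tool_rot: [0.063, 1.564, -1.381]
force: [-13.4, -7.3, 49.9]
grip_width: 0.015
```

```bash
python3 -c "
from h import *
st(0.02,.001,.064,0)
im=optics.grab_frame('side')
w=mask(im,(0,0,110),(180,80,255)); r=mask(im,(8,110,60),(20,255,255)); 
for s_,c,m in blobs(w,15):
  if 270<c[0]<310 and 150<c[1]<220: print(c,s_,[cast('side',[c],z)[0] for z in(.108,.118)])"
```

```text
t 14.9 s,n,z [18.9 -0.2 61.8] F along,lat,up [-5.4 14.3 49.9] M [-0.87  2.5   0.36] w 0.015
(array([-2.2, -1.2, -1.1]), array([-0.61,  0.4 , -0.02]))
[283.85310734 175.01694915] [278 158  13  31 177] [array([0.61087701, 0.30273792]), array([0.60618797, 0.29219991])]
[289.11627907 191.51162791] [286 188   7   8  43] [array([0.58974511, 0.2204151 ]), array([0.58524184, 0.21060079])]
```

Request:
arm_command --delta_pos '[[-0.12, 0, -0.02]]' --rotation '[[0, 0, 0]]'

```text
clock: 15.05
position: [0.6045, 0.14, 0.0653]
tool_rot: [0.072, 1.564, -1.373]
force: [-0.6, -0.8, -0.5]
grip_width: 0.0149
```

```bash
python3 -c "
from h import *
st(0.02,.001,.064,0)
im=optics.grab_frame('side')
cv2.imwrite('pics/v6.png',cv2.resize(im[140:240,250:350],(600,600),interpolation=cv2.INTER_CUBIC)[:,:,::-1])"
```

```text
t 15.05 s,n,z [18.8 -0.3 65.3] F along,lat,up [-0.7  0.7 -0.5] M [-0.19 -0.03  0.03] w 0.0149
(array([ 1.3, -1.3, -1.2]), array([-0.67,  0.42, -0.03]))
```

View pics/v6.png

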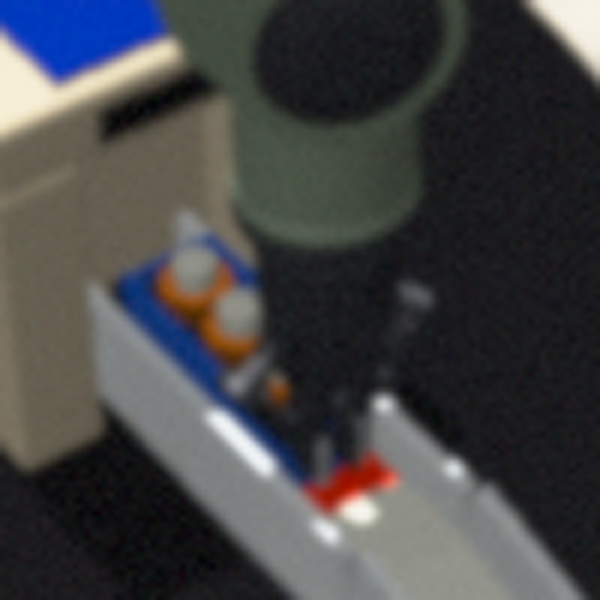

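Request:
arm_command --delta_pos '[[-0.2, 0, 0.3], [-0.5, 0, 0.3], [-1, 0, 0.5], [-1, 0, 1], [-1, 0, 1], [-1, 0, 1], [0, 0, 1], [0, 0, 1], [0, 0, 1], [0, 0, 0]]' --rotation '[[0, 0, 0], [0, 0, 0], [0, 0, 0], [0, 0, 0], [0, 0, 0], [0, 0, 0], [0, 0, 0], [0, 0, 0], [0, 0, 0], [0, 0, 0]]'

```text
clock: 16.1
position: [0.6319, -0.0831, 0.2253]
tool_rot: [1.037, 1.561, -0.409]
force: [-0.1, 0.1, 0.5]
grip_width: 0.0149
```

```bash
python3 -c "
from h import *
st(0.02,.001,.064,0)
im=optics.grab_frame('side');tt=optics.grab_frame('top')
cv2.imwrite('pics/v7.png',np.hstack([cv2.resize(x,(400,400),interpolation=cv2.INTER_CUBIC) for x in (im[140:240,250:350],tt[170:290,180:300])])[:,:,::-1])
for nm,i in(('side',im),('top',tt)):
  for s_,c,m in blobs(mask(i,(0,0,110),(180,80,255)),20):
    for z in (.108,.118):
      q=cast(nm,[c],z)[0]-D
      if abs(q@nn)<.05 and 0<q@u<.25 and s_[4]<200: print(nm,z,c,s_[2:],'s,n',q@u,q@nn)"
```

```text
t 16.1 s,n,z [-205.9    3.2  225.3] F along,lat,up [0.1 0.1 0.5] M [-0.04 -0.01  0.03] w 0.0149
(array([ 160.1,   -2. , -226.7]), array([-0.72,  0.29, -0.49]))
side 0.108 [290.71698113 192.41509434] [ 9  8 53] s,n 0.09379750561194652 0.001513590789030671
side 0.118 [290.71698113 192.41509434] [ 9  8 53] s,n 0.08475424826500647 0.007338043698829932
side 0.108 [298.71666667 199.85      ] [10  9 60] s,n 0.04938854040716462 0.0007146922406050155
side 0.118 [298.71666667 199.85      ] [10  9 60] s,n 0.04073568401374663 0.006546168298852614
top 0.108 [237.23076923 229.92307692] [11 11 91] s,n 0.05440251247040046 -0.0013716058812033535
top 0.118 [237.23076923 229.92307692] [11 11 91] s,n 0.05303392512724243 -0.00023754807812298334
top 0.108 [221.36231884 231.94202899] [10  9 69] s,n 0.09820929380990649 -0.000989386382492574
top 0.118 [221.36231884 231.94202899] [10  9 69] s,n 0.09652592483121411 0.00014192491250708653
top 0.108 [205.02941176 233.94117647] [ 9  9 68] s,n 0.14318814983399142 -0.0008123121969549382
top 0.118 [205.02941176 233.94117647] [ 9  9 68] s,n 0.14118157706285434 0.00031772669911409404
```

View pics/v7.png

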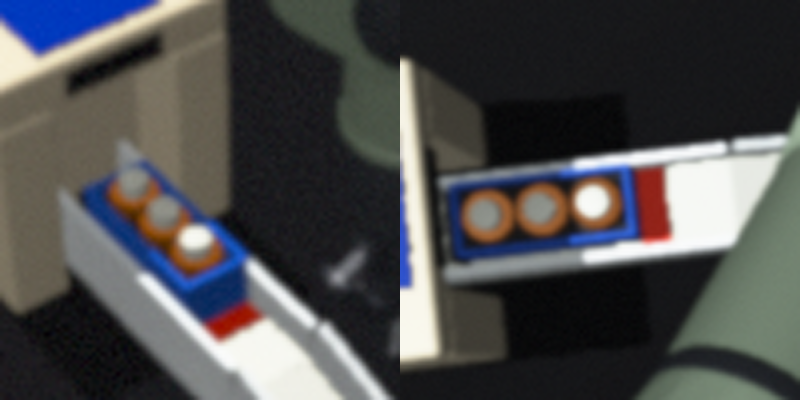

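```bash
python3 -c "
from h import *
for nm in('side','top'):
  a=cv2.imread('pics/%s0.png'%nm)[:,:,::-1];b=optics.grab_frame(nm)
  for lab,lo,hi in(('white',(0,0,130),(180,70,255)),('amber/orange',(5,110,60),(18,255,255))):
    A=blobs(mask(a.copy(),lo,hi),40);B=blobs(mask(b,lo,hi),40)
    for s,c,_ in A:
      if not(250<c[0]<420 and 160<c[1]<390):continue
      d=min((np.hypot(*(c-k[1])) for k in B),default=99); print(nm,lab,c.round(),s[4],'nearest now',round(d,2))
print(monitor.observe()['force'],abs(monitor.observe()['qd']).max())
bot.job_done()"
```

```text
side white [322. 235.] 3098 nearest now 8.48
side white [385. 234.] 79 nearest now 0.05
side white [379. 253.] 53 nearest now 0.09
side white [268. 274.] 463 nearest now 0.16
side white [341. 312.] 87 nearest now 69.71
side white [355. 321.] 90 nearest now 71.41
side white [295. 346.] 1288 nearest now 76.94
side white [368. 330.] 92 nearest now 56.53
side white [409. 369.] 105 nearest now 0.06
side white [407. 385.] 107 nearest now 0.1
side amber/orange [384. 243.] 242 nearest now 0.08
side amber/orange [354. 327.] 279 nearest now 69.31
side amber/orange [297. 365.] 380 nearest now 0.48
top white [331. 172.] 110 nearest now 43.2
top white [273. 229.] 4134 nearest now 9.14
top white [419. 253.] 81 nearest now 53.8
top white [404. 259.] 82 nearest now 69.27
top white [389. 265.] 80 nearest now 78.35
top white [305. 303.] 453 nearest now 43.15
top white [395. 320.] 1193 nearest now 107.38
top amber/orange [330. 176.] 245 nearest now 122.96
top amber/orange [402. 260.] 299 nearest now 183.07
[ 0.55795317 -0.18587272 -1.1613623 ] 0.013414662242897188
the job is handed in; nothing more can be done
```

The crate is in the pocket, and I handed the job in at about 16 s on the robot's clock. I gripped it and carried it about 1–2 cm off the table to the funnel, then set it down nose first. I released it there and pushed it up the ramp from behind with the nearly closed fingers. At the spring plate's end stop the push read 15 N. I then pressed the tail down until it dropped behind the lip.

**Seated and held:** after I let go and backed off, there was no push left on the tool and both camera views show the crate level. Its tail is at dock x ≈ 23 mm and the lip face at about 22 mm, so the lip is holding it. The arm was clear when I handed in.

**Bystanders:** in the side view the flask and jar moved less than 0.2 px, and the tip box's orange side 0.5 px. The tip box's lid no longer matched the white colour mask there, most likely because the arm's shadow fell on it. The arm hid these objects from the top camera, so I have no second check.

**Other readings to know:**
- **Press-down force:** it briefly reached about 50 N upward. I think the fingertips touched the lip, but I did not confirm it was the fingers and not the gripper's body, which has a 40 N limit. I backed off at once.
- **Ramp foot:** while the crate's tail was reaching the ramp foot, the push reached 17 N.
- **Camera disagreement:** the two views differ by about 4 mm along the dock. About 2 mm of that was already there in an earlier comparison.

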